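# Unbolt the blue mould frame on a goldsmith's bench

### The arm

A 6-joint arm with a two-finger parallel gripper is mounted at the origin on the work surface. World frame = base frame: x ahead of the robot, y to its left, z up, the work surface at z = 0. Lengths are in mm, angles in rad, forces in N, time in s.
With the tool pointing down it reaches from about 275 to 875 mm from the base axis. Payload 12.5 kg.
Tool frame: the origin (TCP) lies between the finger pads; the fingertips stand 25 mm ahead of it and the grasp point (between the pads) lies 6 mm ahead of it; y points along the fingers, x is the direction in which the jaws open and shut, and the axes are right-handed (so a half turn about y gives the same grasp; the last joint's range is limited). The gripper opens to 85 mm and grips with 20 to 120 N. Pads are 22 mm wide; open, the fingers measure 114 mm over their backs; the gripper's body (76 mm by 85 mm) begins 54 mm behind the grasp point. The pads swing forward as they close: fully open they stand 13 mm farther back than shut.
Start: joints at [1.092, 0.351, 1.652, -0, 1.139, -0.085], TCP at [211.003, 507.9, 256.29] pointing down, gripper open.
Joint ranges: [-2.75, 2.75], [-0.79, 2.1], [0.01, 2.65], [-1.57, 4.71], [0.07, 3.14], [-2.87, 2.87]. Speed limits (rad/s): [2.22, 2.22, 2.79, 3.14, 3.14, 3.14].

### API

Orientations are given as a unit quaternion [w, x, y, z].
In Python, from cell import arm, optics, close_job, spotter gives the robot as it stands.
- The arm moves only by the tool arm_command, never from a script. Its argument "series" is a list of rows, each a list of 6 numbers: the shift along the tool's x, y, z each as a share of 3 cm, from -1 to 1, then the turn, a rotation vector about the tool's x, y, z each as a share of pi/2 rad, from -1 to 1. A call has 1 to 8 rows; each row shifts and turns the commanded pose from where the row before left it, along the tool's axes as they then stand; what a row does not reach is not made up. A row lasts 1/8 s, in which the tool goes at most 62.5 mm and 10.7 degrees, less where a joint would pass 70% of its speed; a pose out of reach is approached as far as the arm can. A call with a number of a shift or a turn outside -1 to 1 is refused whole. A call with a gripper value outside its range is refused whole. "hand" is the closure, from -1 (fully open) to 1 (shut), so that 0 is half open, set as the call begins (left out, the last holds). The fingers move at their own pace and stop on an object; the grip force is fixed at half the most. Time passes only in rows, so rows that do not move let the fingers close. It gives the time, the measured TCP pose, the force and the opening at its end, in the units of the state.
- arm.sense(): the state, without advancing time (a new reading comes with each control period).
- optics.grab_frame(name): name is "side" or "top" or "wrist"; returns a dict with "frame" (420x560x3 uint8, blue, green, red), "fx", "fy", "cx", "cy" (pixels), "pose" (4x4, takes a point from camera to world coordinates); the wrist camera has in their place "tool_from_camera" (4x4, takes a point from camera to tool coordinates, whose origin is the TCP and whose axes are the tool frame's). Camera axes: x right, y down, z forward; pixel columns grow to the right and rows downward; lengths in mm; the calibration is good to about 2 mm. A picture is of the moment at which its call begins: read the wrist's pose just before it. There is no depth.
- close_job(): hands the job in, once; it reports no verdict.
Trained networks look in the newest picture that a camera, given by its name, has taken for a name from the list of things; names that differ only in an ending like _2 or _b are one class to them, and where a whole thing is asked for, a point or a joint stands for the part that bears it (a point fixed in the world has none). Each returns a list of dicts, best first, with "score" (0 to 1); they miss things now and then, are a little off and sometimes report something else, mostly with a low value. They report only what shows in the picture. A call takes as long as a camera call.
- spotter.silhouettes(query, camera): "pixels" (420x560 bool, what is visible of it) and "pixel" ([column, row] in pixels, amid what is visible of it).
The state is a dict: "time_s": time; "qpos": joint angles; "joint_velocities": joint speeds; "effort": joint torques, N m; "tool_pos": TCP position; "tool_rot": TCP orientation; "contact_force": force on the tool from outside, world axes, zero at the start; "wrist_torque": the same for the moment, N m; "width": finger opening in mm.
Only numpy, scipy, OpenCV 4.12 (cv2) and the standard library are available. Lean on these libraries where they do the work, as an engineer would, in place of code of your own. Each camera call takes 0.05 s, during which the arm holds its last target.

### The job

Unfasten the blue mould frame: loosen its brass wing nut by about a quarter turn anticlockwise, then swing its bolt out of the slotted lug, away from the frame, until it drops down. Leave the bolt and wing nut of the red frame as they are.

Things in the scene. Friction and masses are not known exactly. Their poses are not given: they have to be found in the camera images.
- blue_frame: Fixed mould frame, 84 mm high: 170 x 130 mm base plate, aluminium lower half, blue upper half (96 x 84 mm). Origin: on the bench below its middle; +x to its lug side. The upright bolt stands at x 64 mm, y 0, hinged on a pin along y at z 26 mm. The slotted lug (top at z 84) ends at x 79.5, with lips 2.5 mm high that hold the bolt's washer until the nut is loose.
- blue_frame_nut (a joint): Turn of its brass wing nut, rad: 0 tight (wings along the frame's x), grows anticlockwise from above (loosening), stop 1.7; starts at 0 to 0.2. The wings: one upright plate through the bolt's axis, 50 mm long, 8 thick, z 100 to 122 mm when tight, over a hub 19 mm across. It rises 5 mm per rad, turns at 0.06 N m, stays where left. The bolt is locked upright below about 0.9.
- blue_frame_bolt (a joint): Swing of its bolt about the hinge pin, rad: 0 upright in the slot, grows as its top leans out along the frame's +x (away from the frame), stop at 1.4 (nearly flat). Once the nut is loose, a push of about 1 N at the wings swings it; beyond about 0.5 it falls outward to the stop by itself.
- red_frame_wing (a point): Middle of the wing plate of the other frame's nut, to be left fastened: that frame is alike in all but its red upper half. 111 mm above the bench on its bolt's axis, 64 mm from that frame's middle; x along the wing plate, z up along the bolt.

How it is judged:
By the outcome, as a careful person would: the job done as asked, in the order asked, and still so for the second after the job is handed in, with the robot touching nothing.
It also fails if it takes over 35 s, if anything falls off the work surface, if the arm or the gripper's body presses on something with over 40 N, if the wrist force passes 120 N, or if a joint passes its speed limit or range.

## Working session

There is one attempt and no reset: what is moved stays moved. The work goes in short steps, Python scripts to look and compute and a tool call to move; the robot and the scene stay as the last step left them, time stands still between calls to the robot, and variables do not carry over. Pictures are saved under pics/ and viewed, and the job is handed in when it is done.

Besides the shell and the picture viewer there is one more tool, called after ">>>" in YAML: its name, and indented under it one key for each argument. arm_command: Moves the arm, as the interface text tells. Its arguments: {"type":"object","properties":{"series":{"type":"array","items":{"type":"array","items":{"type":"number","minimum":-1,"maximum":1}}},"hand":{"type":"number"}},"required":["series"]}

```bash
mkdir -p pics; ls; python3 - <<'E'
from cell import arm,optics,spotter
import cv2,numpy as np
print(arm.sense())
for n in ["side","top","wrist"]:
    f=optics.grab_frame(n); cv2.imwrite(f"pics/a_{n}.png",f["frame"])
    print(n,f["fx"],f["fy"],f["cx"],f["cy"],np.round(f.get("pose",f.get("tool_from_camera")),3).tolist())
    for q in ["blue_frame","blue_frame_nut","blue_frame_bolt","red_frame_wing"]:
        for d in spotter.silhouettes(q,n): print(n,q,round(d["score"],2),d["pixel"],d["pixels"].sum())
E
```

```text
pics
{'time_s': 0.0, 'qpos': array([ 1.09242727e+00,  3.51263904e-01,  1.65242677e+00, -3.27820086e-05,
        1.13906229e+00, -8.46220062e-02]), 'joint_velocities': array([-0.00163178,  0.00087919, -0.00266095,  0.00013889, -0.00138479,
       -0.00088324]), 'effort': array([ 6.13309312e-04, -5.06077623e+01, -2.91414553e+01,  1.12387028e-06,
        4.28050786e-03,  7.65814889e-06]), 'tool_pos': array([210.8663965, 507.6529162, 255.7422201]), 'tool_rot': array([-0.58793348,  0.58834807,  0.39218917, -0.39289749]), 'contact_force': array([ 0.03112035, -0.9915692 , -0.70556538]), 'wrist_torque': array([ 0.02042344, -0.00775485, -0.00828275]), 'width': 85.39083833072631}
side 404.8772996202458 404.8772996202458 278.079581655223 202.92809926798608 [[-0.997, -0.06, 0.053, 452.98], [-0.077, 0.539, -0.839, 653.922], [0.022, -0.84, -0.542, 513.676], [0.0, 0.0, 0.0, 1.0]]
side blue_frame 0.69 [290.7, 175.1] 3397
side blue_frame_nut 0.5 [276.8, 145.6] 234
side blue_frame_bolt 0.29 [292.4, 173.2] 3275
side red_frame_wing 0.95 [221.8, 265.1] 543
top 535.9418339116413 535.9418339116413 280.182483710651 209.88737107012284 [[-0.003, -0.989, 0.145, 369.902], [-1.0, 0.001, -0.014, 29.673], [0.014, -0.145, -0.989, 1108.385], [0.0, 0.0, 0.0, 1.0]]
top blue_frame 0.56 [395.9, 238.5] 5269
top blue_frame_nut 0.47 [411.3, 209.3] 209
top red_frame_wing 0.56 [183.5, 183.1] 145
wrist 322.6634387955124 322.6634387955124 280.9691590672349 208.36101990446898 [[1.0, -0.001, -0.0, -0.337], [-0.0, -0.328, 0.945, -118.368], [-0.001, -0.945, -0.328, 84.955], [0.0, 0.0, 0.0, 1.0]]
```

View pics/a_side.png

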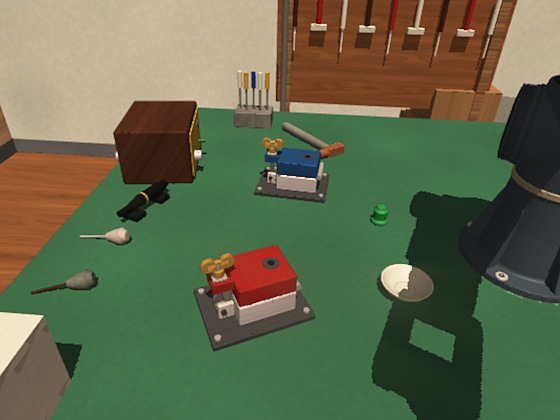

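View pics/a_top.png

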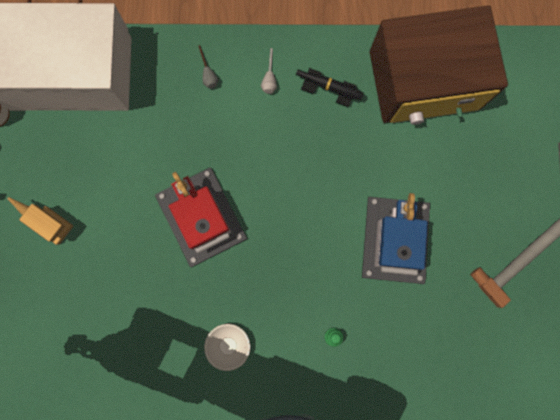

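```bash
python3 - <<'E'
import cv2
a=cv2.imread("pics/a_top.png")[185:295,350:440]; cv2.imwrite("pics/z1.png",cv2.resize(a,None,fx=5.4,fy=5.4,interpolation=cv2.INTER_CUBIC))
a=cv2.imread("pics/a_side.png")[130:210,245:345]; cv2.imwrite("pics/z2.png",cv2.resize(a,None,fx=7,fy=7,interpolation=cv2.INTER_CUBIC))
E
```

```text
(no output)
```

View pics/z1.png

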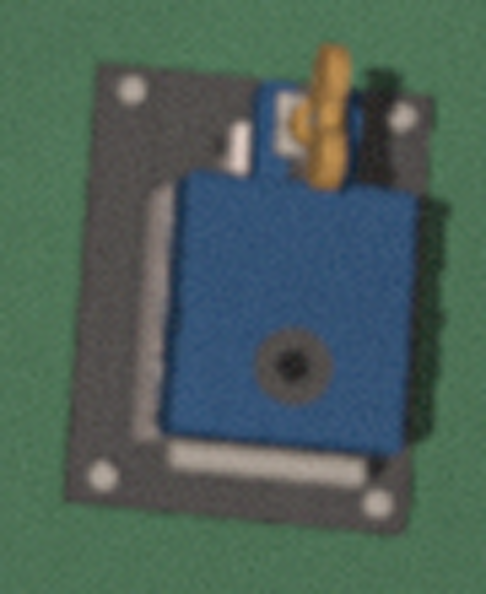

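View pics/z2.png

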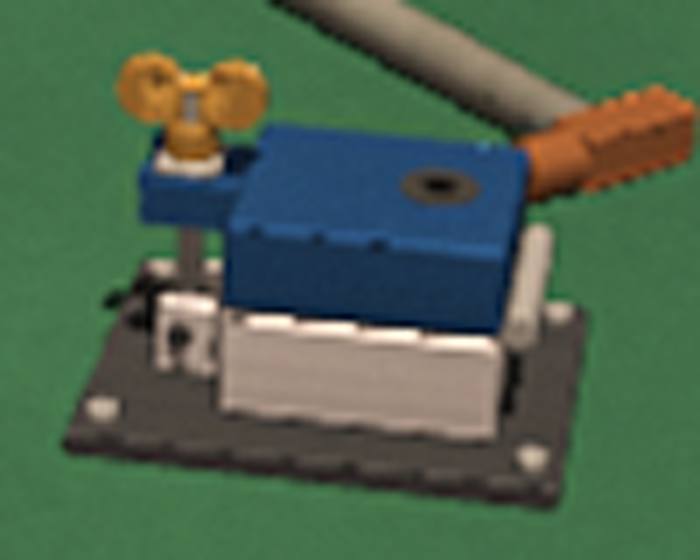

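```bash
cat > h.py <<'E'
import numpy as np
from cell import optics
def proj(f,p):
    P=np.asarray(f["pose"]);c=(np.atleast_2d(p)-P[:3,3])@P[:3,:3]
    return np.c_[f["fx"]*c[:,0]/c[:,2]+f["cx"],f["fy"]*c[:,1]/c[:,2]+f["cy"]]
E
python3 - <<'E'
from h import *
from scipy.optimize import least_squares
ft=optics.grab_frame("top");fs=optics.grab_frame("side")
t=lambda a:np.array(a)/5.4+[350,185]-.4
s=lambda a:np.array(a)/7+[245,130]-.4
blk=[(48,42),(48,-42),(-48,-42),(-48,42)]; base=[(85,65),(85,-65),(-85,-65),(-85,65)]
T=t([(183,172),(418,195),(402,455),(162,430),(98,62),(434,97),(408,532),(65,500),(327,118)])
# side: block top corners near +x+y.. : 
S=s([(232,232),(500,245),(528,150),(268,128),(66,443),(560,497),(588,313),(194,95)])
def w(p,l):
    l=np.array(l,float);c,n=np.cos(p[2]),np.sin(p[2])
    return np.c_[p[0]+c*l[:,0]-n*l[:,1],p[1]+n*l[:,0]+c*l[:,1],l[:,2]]
def res(p,sep=False):
    b=p[3]
    L=[(x,y,84) for x,y in blk]+[(x,y,b) for x,y in base]+[(64,0,113)]
    LS=[(48,42,84),(-48,42,84),(-48,-42,84),(48,-42,84),(85,65,b),(-85,65,b),(-85,-65,b),(64,0,111)]
    rt=proj(ft,w(p,L))-T; rs=proj(fs,w(p,LS))-S
    return (rt,rs) if sep else np.r_[rt.ravel(),rs.ravel()]
r=least_squares(res,[330,-170,0,8],loss='soft_l1')
print(np.round(r.x,3)); a,b=res(r.x,True);print(a.round(1).tolist());print(b.round(1).tolist())
print(w(r.x,[(64,0,111)]))
E
```

```text
[ 4.62399e+02 -2.23346e+02 -1.06000e-01  1.04760e+01]
[[0.7, -3.9], [0.3, -3.7], [0.2, -2.3], [0.8, -2.2], [-0.5, 2.8], [-0.6, 2.7], [-1.0, 4.3], [-1.0, 3.6], [-0.0, -2.1]]
[[-2.4, -0.9], [0.4, 1.6], [-0.0, -0.3], [-1.3, -1.0], [3.7, -0.8], [4.4, -0.2], [4.2, -0.2], [-0.1, 0.0]]
[[ 526.04164257 -230.10313857  111.        ]]
```

```bash
python3 - <<'E'
from h import *
from scipy.optimize import least_squares
ft=optics.grab_frame("top");fs=optics.grab_frame("side")
t=lambda a:np.array(a)/5.4+[350,185]-.4
s=lambda a:np.array(a)/7+[245,130]-.4
blk=[(48,42),(48,-42),(-48,-42),(-48,42)]; base=[(85,65),(85,-65),(-85,-65),(-85,65)]
T=t([(183,172),(418,195),(402,455),(162,430),(98,62),(434,97),(408,532),(65,500),(327,118)])
S=s([(232,232),(500,245),(528,150),(268,128),(66,443),(560,497),(588,313),(194,95)])
def w(p,l):
    l=np.array(l,float);c,n=np.cos(p[2]),np.sin(p[2])
    return np.c_[p[0]+c*l[:,0]-n*l[:,1],p[1]+n*l[:,0]+c*l[:,1],l[:,2]]
def res(p,sep=False):
    b=p[3];d=p[4];e=p[5]
    L=[(x+e,y,84) for x,y in blk]+[(x+d,y,b) for x,y in base]+[(64,0,113)]
    LS=[(48+e,42,84),(-48+e,42,84),(-48+e,-42,84),(48+e,-42,84),(85+d,65,b),(-85+d,65,b),(-85+d,-65,b),(64,0,111)]
    rt=proj(ft,w(p,L))-T; rs=proj(fs,w(p,LS))-S
    return (rt,rs) if sep else np.r_[rt.ravel(),rs.ravel()]
r=least_squares(res,[330,-170,0,8,0,0],loss='soft_l1')
print(np.round(r.x,3)); a,b=res(r.x,True);print(a.round(1).tolist());print(b.round(1).tolist())
print(w(r.x,[(64,0,111)]))
E
```

```text
[ 4.59720e+02 -2.23382e+02 -1.02000e-01  8.31900e+00  1.09470e+01
 -1.85100e+00]
[[0.6, -1.5], [0.3, -1.5], [0.3, 0.0], [0.9, 0.3], [-0.4, -0.8], [-0.7, -1.1], [-0.7, 0.1], [-0.5, -0.3], [-0.1, -0.7]]
[[-0.4, -0.7], [2.5, 1.7], [1.7, -0.2], [0.5, -0.8], [0.4, -0.3], [0.9, 0.0], [0.9, 0.1], [1.0, 0.1]]
[[ 523.38971008 -229.87969275  111.        ]]
```

```bash
cat >> h.py <<'E'
from cell import arm
from scipy.spatial.transform import Rotation
def R():
    q=arm.sense()["tool_rot"]; return Rotation.from_quat([q[1],q[2],q[3],q[0]]).as_matrix()
def go(target,yaw=None):
    "target tcp; yaw of tool x in world"
    s=arm.sense();M=R();d=M.T@(np.array(target)-s["tool_pos"])
    print("t",s["time_s"],"pos",s["tool_pos"].round(1),"F",s["contact_force"].round(1),"w",round(s["width"],1),"q",s["qpos"].round(2))
    y=np.arctan2(M[1,0],M[0,0]);print("toolx yaw",round(y,3),"tilt z",M[:,2].round(3))
    print("shift in tool mm",d.round(1),"share",(d/30).round(2))
    if yaw is not None:
        e=(yaw-y+np.pi/2)%np.pi-np.pi/2
        print("yaw err (mod pi)",round(e,3),"tool z turn share total",round(-e/(np.pi/2),3))
E
python3 -c "
from h import *
print(R().round(3)); go([523.4,-230,256],1.57-.07)"
```

```text
[[ 0.384 -0.    -0.923]
 [ 0.923 -0.     0.384]
 [-0.    -1.    -0.   ]]
t 0.95 pos [211.  507.9 256.3] F [-0.1  0.   0.2] w 85.3 q [ 1.09  0.35  1.65 -0.    1.14 -0.08]
toolx yaw 1.177 tilt z [-0.923  0.384 -0.   ]
shift in tool mm [-5.615e+02  3.000e-01 -5.716e+02] share [-1.872e+01  1.000e-02 -1.905e+01]
yaw err (mod pi) 0.323 tool z turn share total -0.206
```

>>> arm_command:
  series:
    - [-0.94, 0, -0.95, 0, 0, 0]
    - [-0.94, 0, -0.95, 0, 0, 0]
    - [-0.94, 0, -0.95, 0, 0, 0]
    - [-0.94, 0, -0.95, 0, 0, 0]
    - [-0.94, 0, -0.95, 0, 0, 0]
    - [-0.94, 0, -0.95, 0, 0, 0]
    - [-0.94, 0, -0.95, 0, 0, 0]
    - [-0.94, 0, -0.95, 0, 0, 0]

```text
time_s: 1.95
tool_pos: [335.4, 210.9, 256.5]
tool_rot: [-0.588, 0.588, 0.393, -0.392]
contact_force: [-0.7, -0.2, 0.3]
width: 85.7
```

>>> arm_command:
  series:
    - [-0.94, 0, -0.95, 0, 0, 0]
    - [-0.94, 0, -0.95, 0, 0, 0]
    - [-0.94, 0, -0.95, 0, 0, 0]
    - [-0.94, 0, -0.95, 0, 0, 0]
    - [-0.94, 0, -0.95, 0, 0, 0]
    - [-0.94, 0, -0.95, 0, 0, 0]
    - [-0.94, 0, -0.95, 0, 0, 0]
    - [-0.94, 0, -0.95, 0, 0, 0]

```text
time_s: 2.95
tool_pos: [459.4, -85.1, 256.4]
tool_rot: [-0.588, 0.588, 0.393, -0.392]
contact_force: [0.2, 0.5, 0.7]
width: 85.2
```

>>> arm_command:
  series:
    - [-0.94, 0, -0.95, 0, 0.11, 0]
    - [-0.94, 0, -0.95, 0, 0.11, 0]
    - [0, 0, 0, 0, 0.11, 0]
    - [0, 0, 0, 0, 0.11, 0]
    - [0, 0, 0, 0, 0.11, 0]
    - [0, 0, 0, 0, 0.11, 0]
    - [0, 0, 0, 0, 0.11, 0]
    - [0, 0, 0, 0, 0.11, 0]

```text
time_s: 3.95
tool_pos: [483.4, -159.8, 256.3]
tool_rot: [-0.703, 0.703, -0.074, 0.074]
contact_force: [-0.1, 0.2, -0.4]
width: 85.3
```

>>> arm_command:
  series:
    - [0, 0, 0, 0, 0.11, 0]
    - [0, 0, 0, 0, 0.11, 0]
    - [0, 0, 0, 0, 0.11, 0]
    - [0, 0, 0, 0, 0.11, 0]
    - [0, 0, 0, 0, 0.11, 0]
    - [0, 0, 0, 0, 0.11, 0]
    - [0, 0, 0, 0, 0.11, 0]
    - [0, 0, 0, 0, 0.11, 0]

```text
time_s: 4.95
tool_pos: [483.4, -159.8, 256.3]
tool_rot: [-0.494, 0.494, -0.506, 0.506]
contact_force: [0.6, -0.7, 0.5]
width: 85.5
```

```bash
python3 - <<'E'
from h import *
import cv2
go([523.4,-230,190],-1.64)
s=arm.sense();M=R();f=optics.grab_frame("wrist");cv2.imwrite("pics/w1.png",f["frame"])
T=np.eye(4);T[:3,:3]=M;T[:3,3]=s["tool_pos"]
f["pose"]=T@f["tool_from_camera"]; np.save("w1pose.npy",f["pose"])
print(proj(f,[[523.4,-230,111],[523.4+25,-231.5,111],[523.4-25,-228.5,111],[523.4,-230,84]]))
for q in ["blue_frame_nut"]:
    from cell import spotter
    for d in spotter.silhouettes(q,"wrist"): print(q,d["score"],d["pixel"],d["pixels"].sum())
E
```

```text
t 4.95 pos [ 483.4 -159.8  256.3] F [ 0.6 -0.7  0.5] w 85.5 q [-0.41  0.28  1.76 -0.    1.11  1.18]
toolx yaw -1.593 tilt z [ 1.    -0.023  0.   ]
shift in tool mm [69.3 66.3 41.6] share [2.31 2.21 1.39]
yaw err (mod pi) -0.047 tool z turn share total 0.03
[[365.69685767 151.75246259]
 [369.59440811 120.00592767]
 [362.03578179 181.57285237]
 [358.2200672  146.82553824]]
blue_frame_nut 0.85 [367.3, 150.4] 1074
```

View pics/w1.png

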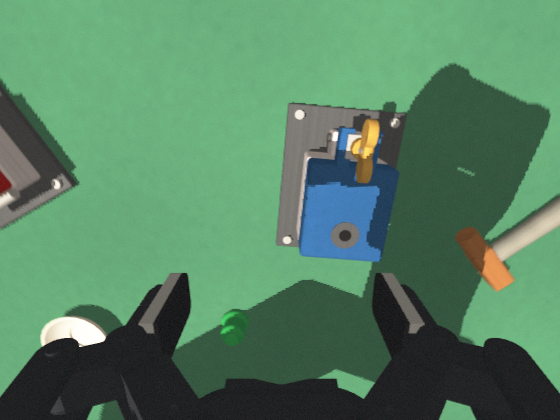

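>>> arm_command:
  series:
    - [0.77, 0.73, 0.46, 0, 0.01, 0]
    - [0.77, 0.73, 0.46, 0, 0.01, 0]
    - [0.77, 0.73, 0.46, 0, 0, 0]
    - [0, 0, 0, 0, 0, 0]

```text
time_s: 5.55
tool_pos: [522.2, -231.2, 188.9]
tool_rot: [0.488, -0.489, 0.512, -0.51]
contact_force: [-0.7, 0.4, 1.1]
width: 85.1
```

```bash
python3 - <<'E'
from h import *
import cv2
go([523.4,-230,115],-1.64)
s=arm.sense();M=R();f=optics.grab_frame("wrist");cv2.imwrite("pics/w2.png",f["frame"])
T=np.eye(4);T[:3,:3]=M;T[:3,3]=s["tool_pos"]
f["pose"]=T@f["tool_from_camera"]
print(proj(f,[[523.4,-230,111],[523.4+25,-231.5,111],[523.4-25,-228.5,111],[523.4,-230,122]]))
from cell import spotter
import cv2
for d in spotter.silhouettes("blue_frame_nut","wrist"):
    m=d["pixels"];print(d["score"],d["pixel"],m.sum()); ys,xs=np.nonzero(m);print(xs.min(),xs.max(),ys.min(),ys.max())
    # plate plan at z=122 hypothesis
    print(cv2.minAreaRect(np.c_[xs,ys].astype(np.float32)))
E
```

```text
t 5.55 pos [ 522.2 -231.2  188.9] F [-0.7  0.4  1.1] w 85.1 q [-0.5   0.47  1.66 -0.    1.02  1.12]
toolx yaw -1.616 tilt z [ 0.999 -0.046 -0.002]
shift in tool mm [-1.2 73.9  1.3] share [-0.04  2.46  0.04]
yaw err (mod pi) -0.024 tool z turn share total 0.015
[[279.00152021 229.70710798]
 [279.45768963 193.27796197]
 [278.57959549 263.40151347]
 [278.87637482 236.61255839]]
0.71 [280.9, 225.8] 1163
267 292 191 266
((279.5, 228.5), (75.0, 25.0), 90.0)
```

View pics/w2.png

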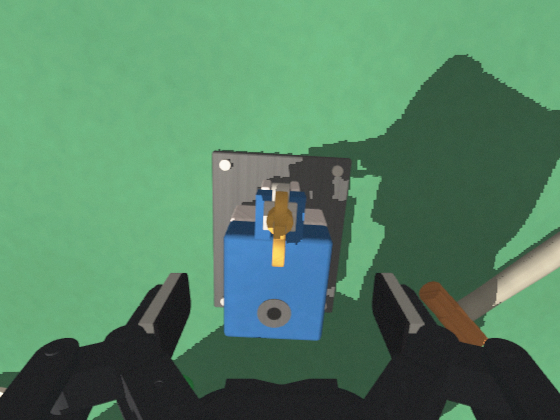

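>>> arm_command:
  series:
    - [0, 0.69, 0.04, 0, 0.034, 0]
    - [0, 0.69, 0, 0, 0, 0]
    - [0, 0.69, 0, 0, 0, 0]
    - [0, 0, 0, 0, 0, 0]

```text
time_s: 6.15
tool_pos: [523.2, -229.6, 128.4]
tool_rot: [0.474, -0.475, 0.525, -0.524]
contact_force: [-1.0, -0.4, 0.4]
width: 85.5
```

>>> arm_command:
  series:
    - [0, 0, 0, 0, 0, 0]
    - [0, 0, 0, 0, 0, 0]
    - [0, 0, 0, 0, 0, 0]
    - [0, 0, 0, 0, 0, 0]
    - [0, 0, 0, 0, 0, 0]
    - [0, 0, 0, 0, 0, 0]
  hand: 1

```text
time_s: 6.9
tool_pos: [523.9, -230.3, 128.8]
tool_rot: [-0.474, 0.474, -0.525, 0.525]
contact_force: [-1.5, 3.4, 5.8]
width: 6.5
```

```bash
python3 - <<'E'
from h import *
import cv2
go([523.4,-231,127],-1.67);print(arm.sense()["wrist_torque"].round(2))
f=optics.grab_frame("side");cv2.imwrite("pics/s3.png",cv2.resize(f["frame"][60:220,190:390],None,fx=4,fy=3.7))
E
```

```text
t 6.9 pos [ 523.9 -230.3  128.8] F [-1.5  3.4  5.8] w 6.5 q [-0.5   0.55  1.7   0.    0.89  1.18]
toolx yaw -1.672 tilt z [ 0.995 -0.101  0.   ]
shift in tool mm [ 0.7  1.8 -0.4] share [ 0.02  0.06 -0.01]
yaw err (mod pi) 0.002 tool z turn share total -0.001
[0.63 0.09 0.1 ]
```

View pics/s3.png

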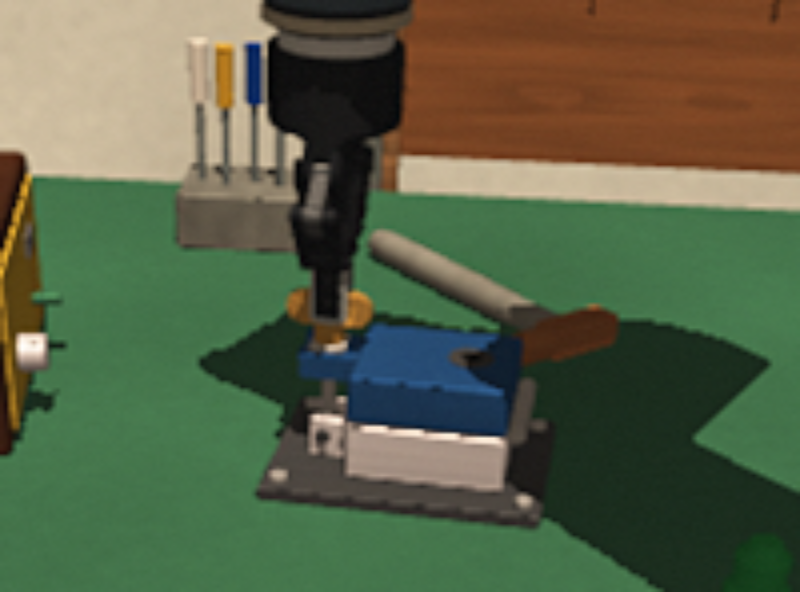

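>>> arm_command:
  series:
    - [0, -0.027, 0, 0, -0.1, 0]
    - [0, -0.027, 0, 0, -0.1, 0]
    - [0, -0.027, 0, 0, -0.1, 0]
    - [0, -0.027, 0, 0, -0.1, 0]

```text
time_s: 7.45
tool_pos: [523.8, -230.5, 131.4]
tool_rot: [0.614, -0.614, 0.351, -0.351]
contact_force: [1.4, 1.0, -2.6]
width: 6.1
```

>>> arm_command:
  series:
    - [0, -0.027, 0, 0, -0.1, 0]
    - [0, -0.027, 0, 0, -0.1, 0]
    - [0, -0.027, 0, 0, -0.1, 0]
    - [0, -0.027, 0, 0, -0.1, 0]
    - [0, -0.027, 0, 0, -0.1, 0]
    - [0, 0, 0, 0, 0, 0]

```text
time_s: 8.2
tool_pos: [524.0, -230.7, 135.8]
tool_rot: [-0.701, 0.701, -0.091, 0.092]
contact_force: [3.4, -1.0, -1.1]
width: 6.5
```

```bash
python3 - <<'E'
from h import *
import cv2
go([523.4,-231,136],-1.67+1.42);print(arm.sense()["wrist_torque"].round(2))
f=optics.grab_frame("side");cv2.imwrite("pics/s4.png",cv2.resize(f["frame"][60:220,190:390],None,fx=4,fy=3.7))
E
```

```text
t 8.2 pos [ 524.  -230.7  135.8] F [ 3.4 -1.  -1.1] w 6.5 q [-0.5   0.54  1.69 -0.    0.91 -0.24]
toolx yaw -0.26 tilt z [ 0.257  0.966 -0.   ]
shift in tool mm [-0.5 -0.2 -0.4] share [-0.02 -0.01 -0.01]
yaw err (mod pi) 0.01 tool z turn share total -0.006
[-0.04 -0.62 -0.01]
```

View pics/s4.png

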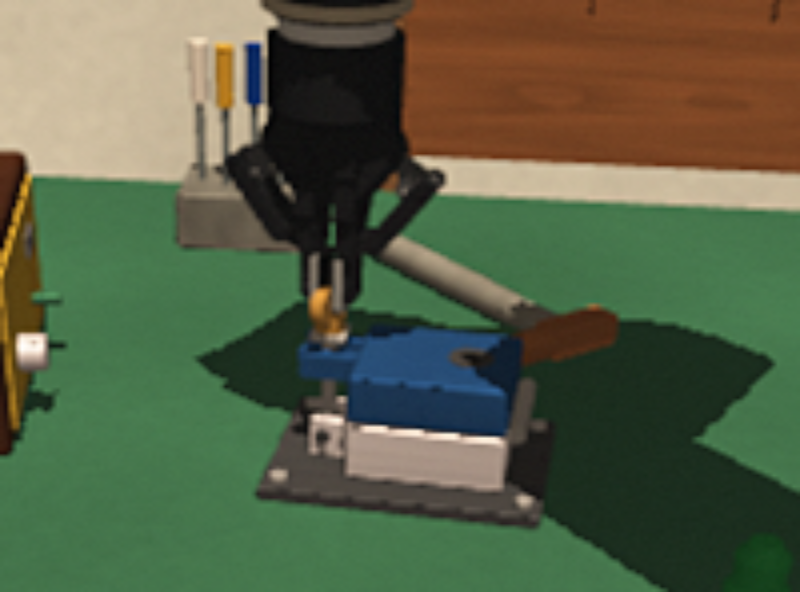

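>>> arm_command:
  series:
    - [0, 0, 0, 0, 0, 0]
    - [0, 0, 0, 0, 0, 0]
    - [0, 0, 0, 0, 0, 0]
    - [0, -0.5, 0, 0, 0, 0]
    - [0, -0.8, 0, 0, 0, 0]
    - [0, -0.8, 0, 0, 0, 0]
    - [0, -0.2, 0, 0, 0, 0]
    - [0, 0, 0, 0, 0, 0]
  hand: -1

```text
time_s: 9.25
tool_pos: [523.7, -230.4, 205.0]
tool_rot: [-0.701, 0.701, -0.091, 0.091]
contact_force: [-0.5, 1.3, -0.5]
width: 85.4
```

```bash
python3 - <<'E'
from h import *
import cv2
f=optics.grab_frame("side");cv2.imwrite("pics/s5.png",cv2.resize(f["frame"][60:220,190:390],None,fx=4,fy=3.7))
f=optics.grab_frame("wrist");cv2.imwrite("pics/w5.png",f["frame"])
go([478.6,-226.5,190],-.10)
E
```

```text
t 9.35 pos [ 523.4 -230.3  204.1] F [-1.6  0.4 -0.2] w 85.2 q [-0.5   0.45  1.65 -0.    1.05 -0.24]
toolx yaw -0.259 tilt z [0.256 0.967 0.   ]
shift in tool mm [-44.2  14.1  -7.8] share [-1.47  0.47 -0.26]
yaw err (mod pi) 0.159 tool z turn share total -0.101
```

View pics/s5.png

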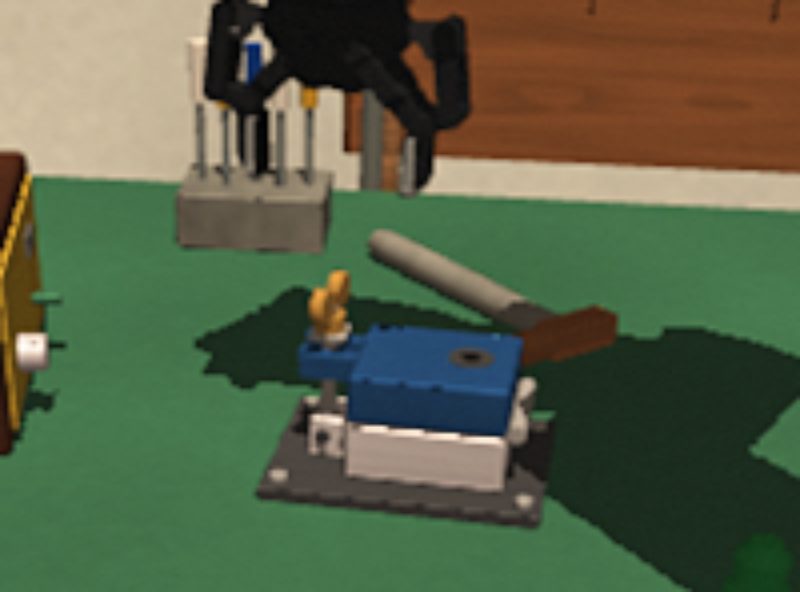

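View pics/w5.png

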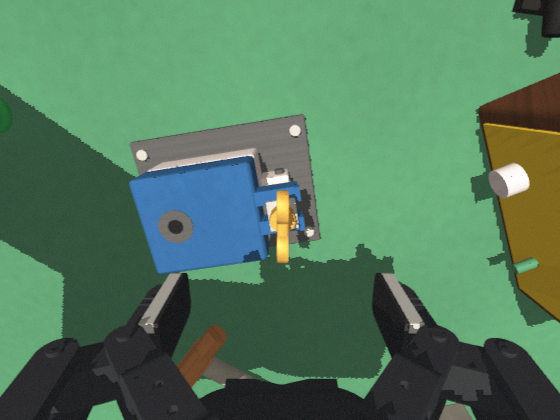

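>>> arm_command:
  series:
    - [-0.75, 0, -0.13, 0, 0, 0]
    - [-0.72, 0, -0.13, 0, 0, 0]
    - [0, 0, 0, 0, 0, 0]
    - [0, 0, 0, 0, 0, 0]
    - [0, 0.8, 0, 0, 0, 0]
    - [0, 0.8, 0, 0, 0, 0]
    - [0, 0.8, 0, 0, 0, 0]
    - [0, 0, 0, 0, 0, 0]
  hand: 1

```text
time_s: 10.35
tool_pos: [478.9, -226.3, 131.3]
tool_rot: [0.702, -0.701, 0.092, -0.09]
contact_force: [0.1, -0.1, 0.7]
width: 0.4
```

```bash
python3 - <<'E'
from h import *
import cv2
f=optics.grab_frame("side");cv2.imwrite("pics/s6.png",cv2.resize(f["frame"][60:220,190:390],None,fx=4,fy=3.7))
go([523.4+45,-230.5-4.5,131],-.10)
E
```

```text
t 10.4 pos [ 479.4 -226.7  132.5] F [ 0.1 -0.1  0.6] w -0.1 q [-0.53  0.48  1.81  0.    0.85 -0.27]
toolx yaw -0.259 tilt z [0.256 0.967 0.   ]
shift in tool mm [88.2  1.4 14.7] share [2.94 0.05 0.49]
yaw err (mod pi) 0.159 tool z turn share total -0.101
```

View pics/s6.png

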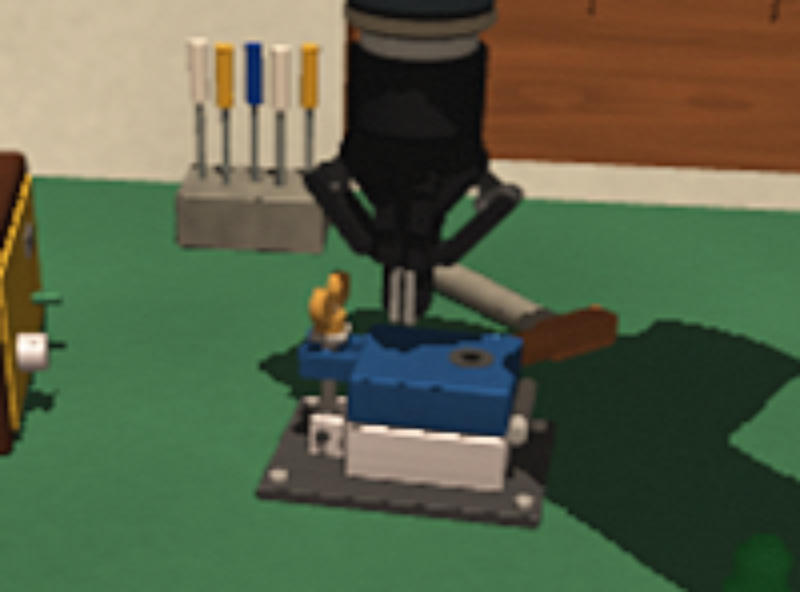

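>>> arm_command:
  series:
    - [0.3, 0, 0.05, 0, 0, 0]
    - [0.3, 0, 0.05, 0, 0, 0]
    - [0.3, 0, 0.05, 0, 0, 0]
    - [0.3, 0, 0.05, 0, 0, 0]
    - [0.3, 0, 0.05, 0, 0, 0]

```text
time_s: 11.02
tool_pos: [525.2, -231.0, 132.8]
tool_rot: [-0.701, 0.701, -0.091, 0.091]
contact_force: [0.6, -0.3, 0.2]
width: 0.0
```

```bash
python3 - <<'E'
from h import *
import cv2
f=optics.grab_frame("side");cv2.imwrite("pics/s7.png",cv2.resize(f["frame"][60:220,190:390],None,fx=4,fy=3.7))
go([523.4+45,-230.5-4.5,131],-.10)
E
```

```text
t 11.075 pos [ 526.  -231.1  132.9] F [0.1 0.  0.4] w -0.1 q [-0.5   0.55  1.69  0.    0.9  -0.24]
toolx yaw -0.259 tilt z [ 0.256  0.967 -0.   ]
shift in tool mm [42.   1.9  7.1] share [1.4  0.06 0.24]
yaw err (mod pi) 0.159 tool z turn share total -0.101
```

View pics/s7.png

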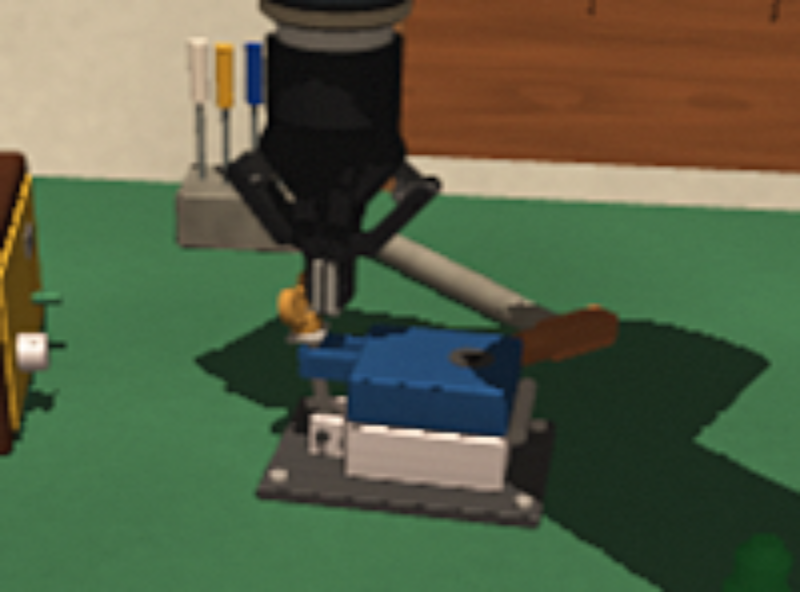

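>>> arm_command:
  series:
    - [0.3, 0.05, 0.05, 0, 0, 0]
    - [0.3, 0.05, 0.05, 0, 0, 0]
    - [0.3, 0.05, 0.05, 0, 0, 0]
    - [0.3, 0, 0.05, 0, 0, 0]
    - [0.3, 0, 0.05, 0, 0, 0]
    - [0, 0, 0, 0, 0, 0]

```text
time_s: 11.82
tool_pos: [570.5, -235.2, 128.3]
tool_rot: [-0.701, 0.701, -0.091, 0.091]
contact_force: [-0.7, 0.5, -1.6]
width: -0.2
```

```bash
python3 - <<'E'
from h import *
import cv2
f=optics.grab_frame("side");cv2.imwrite("pics/s8.png",cv2.resize(f["frame"][60:220,190:390],None,fx=4,fy=3.7))
go([523.4+45,-230.5-4.5,131],-.10)
E
```

```text
t 11.875 pos [ 570.  -235.2  128.2] F [-0.1  0.4  0.2] w -0.1 q [-0.47  0.62  1.57 -0.    0.95 -0.21]
toolx yaw -0.259 tilt z [0.256 0.967 0.   ]
shift in tool mm [-1.6 -2.8 -0.2] share [-0.05 -0.09 -0.01]
yaw err (mod pi) 0.159 tool z turn share total -0.101
```

View pics/s8.png

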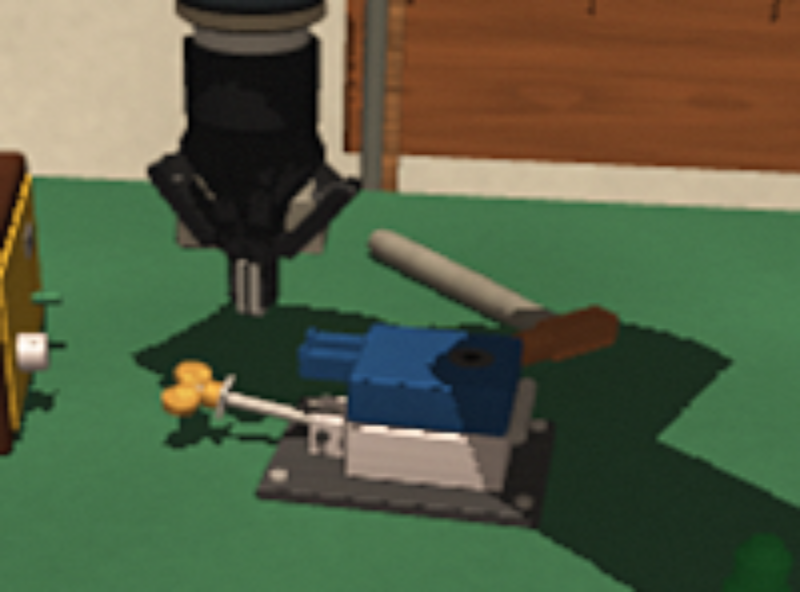

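The bolt has dropped flat, with its brass wings at about (190,385) in the zoomed view. I'll retreat upwards and check again.

>>> arm_command:
  series:
    - [0, -0.9, 0, 0, 0, 0]
    - [0, -0.9, 0, 0, 0, 0]
    - [0, -0.9, 0, 0, 0, 0]
    - [0, -0.9, 0, 0, 0, 0]
    - [0, 0, 0, 0, 0, 0]
    - [0, 0, 0, 0, 0, 0]

```text
time_s: 12.62
tool_pos: [569.4, -235.1, 235.3]
tool_rot: [0.701, -0.701, 0.092, -0.091]
contact_force: [0.6, 0.3, 0.5]
width: 0.1
```

```bash
python3 - <<'E'
from h import *
import cv2
f=optics.grab_frame("side");cv2.imwrite("pics/s9.png",f["frame"])
print(arm.sense()["time_s"],arm.sense()["contact_force"],arm.sense()["tool_pos"])
E
```

```text
12.675 [-0.03942571 -0.01717649  0.34051439] [ 569.36647464 -235.02070387  234.99263704]
```

View pics/s9.png

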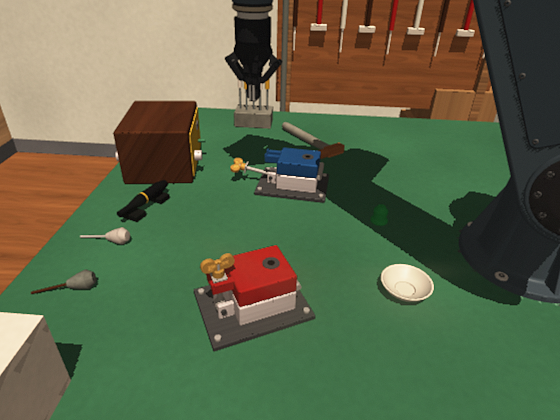

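The blue bolt lies down with its wings at (239,165). The red frame's wings, at (217,265), are unchanged, and the gripper is clear of everything.

```bash
python3 -c "
from cell import close_job
print(close_job())"
```

```text
the job is handed in; nothing more can be done
None
```

The blue mould frame is unfastened. I gripped its wing nut and turned it about 1.41 rad anticlockwise, following the thread upwards. I then let go and pushed the bolt out of the lug with the closed fingertips, and it fell outward by itself. The job was handed in at about 12.7 s.

- **Last checks:** the side picture shows the blue bolt lying nearly flat outside the lug. The red frame's bolt and nut look as they did at the start. The gripper was raised clear (TCP at z 235 mm), and the contact-force readings were under 1 N. No check failed.
- **Not measured directly:** the nut angle is inferred from the tool's rotation and the pictures. I estimated it started near 0, so it should now be about 1.4 rad, and at most about 1.6 given the stated start range. I judged the bolt's final angle by eye.
- **Small disagreement:** with the gripper closed on the 8 mm wing plate, the opening read about 6.5 mm. The plate was held all the same, and the wings turned with the tool.

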